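# Dress four vacuum ports from a stack of flange fittings

## Task

Take the stack of steel vacuum fittings apart from the top down, one piece at a time, and fit them to the four open pump-line ports on the worktop: each piece goes on the port whose flange is as wide as the piece's own bottom flange. Put each one gently and fully home over the port's centring lip, upright and flat on the seal, before you take the next from the stack. Never tip a piece over or let it drop onto a port, and leave the flat tin and the loose clamp ring where they are.

Things in the scene. Friction and masses are not known exactly. Their poses are not given: they have to be found in the camera images.
- blank_16: steel blanking plate, top and smallest piece of the stack: 30 mm across, 10.5 mm thick, side straight for the lowest 7 mm, then bevelled to a 22 mm flat top. Origin: centre of its bottom face, z up its axis. A recess underneath, 21 mm wide and 6 mm deep, fits over the lip of the piece or port below. 50 g. Belongs on the port with the 30 mm flange.
- reducer_25_16: steel reducer, second from the top of the stack: bottom flange 40 mm across, neck, top flange 30 mm across (grip this: its rim is straight from 29 to 34 mm above the origin; neck below it 21 mm). Black seal face at 36 mm carries the next piece; lip up to 41 mm. Origin: centre of bottom face, z up. Recess below 30 mm wide, 6 mm deep. 120 g. Belongs on the port with the 40 mm flange.
- reducer_40_25: steel reducer, third from the top of the stack: bottom flange 55 mm across, neck, top flange 40 mm across (grip this: its rim is straight from 29 to 34 mm above the origin; neck below it 30 mm). Black seal face at 36 mm carries the next piece; lip up to 41 mm. Origin: centre of bottom face, z up. Recess below 45 mm wide, 6 mm deep. 220 g. Belongs on the port with the 55 mm flange.
- reducer_50_40: steel reducer, bottom of the stack, on a 2 mm blue mat: bottom flange 75 mm across, neck, top flange 55 mm across (grip this: its rim is straight from 29 to 34 mm above the origin; neck below it 44 mm). Black seal face at 36 mm carries the next piece; lip up to 41 mm. Origin: centre of bottom face, z up. Recess below 58 mm wide, 6 mm deep. 360 g. Belongs on the port with the 75 mm flange.
- port_16: fixed vacuum port: open tube stub on a round foot plate, with a top flange 30 mm across, by which it is known among the four, set in any order. Origin: centre of its black seal's top face, 40 mm above the worktop, z up; a seated piece has its origin here. Conical lip above it 5 mm high, 18 mm wide at the foot, 12 mm at the top, 1.8 mm loose in the piece's recess.
- port_25: fixed vacuum port: open tube stub on a round foot plate, with a top flange 40 mm across, by which it is known among the four, set in any order. Origin: centre of its black seal's top face, 40 mm above the worktop, z up; a seated piece has its origin here. Conical lip above it 5 mm high, 27 mm wide at the foot, 21 mm at the top, 1.8 mm loose in the piece's recess.
- port_40: fixed vacuum port: open tube stub on a round foot plate, with a top flange 55 mm across, by which it is known among the four, set in any order. Origin: centre of its black seal's top face, 40 mm above the worktop, z up; a seated piece has its origin here. Conical lip above it 5 mm high, 42 mm wide at the foot, 36 mm at the top, 1.8 mm loose in the piece's recess.
- port_50: fixed vacuum port: open tube stub on a round foot plate, with a top flange 75 mm across, by which it is known among the four, set in any order. Origin: centre of its black seal's top face, 40 mm above the worktop, z up; a seated piece has its origin here. Conical lip above it 5 mm high, 54 mm wide at the foot, 48 mm at the top, 1.8 mm loose in the piece's recess.
- gasket_tin: flat round silvery tin, 62 mm across and 22 mm tall, loose between stack and ports; origin under its centre. Not part of the job.
- kf_clamp: loose aluminium clamp ring with wing nut, 54 x 71 x 16 mm, on the worktop in front of the ports; origin near the middle of its underside. Not part of the job.

How it is judged (in metres and radians):
On the way, in this order (a step that is already met when the one before it is completed fails the run):
1. the 30 mm blanking plate sits on the 30 mm port (distance between blank_16 and port_16 below 0.004 m and angle between blank_16's own z axis and vertical below 0.07 rad), for 0.2 s.
2. the reducer with the 40 mm bottom flange sits on the 40 mm port (distance between reducer_25_16 and port_25 below 0.004 m and angle between reducer_25_16's own z axis and vertical below 0.07 rad), for 0.2 s.
3. the reducer with the 55 mm bottom flange sits on the 55 mm port (distance between reducer_40_25 and port_40 below 0.004 m and angle between reducer_40_25's own z axis and vertical below 0.07 rad), for 0.2 s.
4. the reducer with the 75 mm bottom flange sits on the 75 mm port (distance between reducer_50_40 and port_50 below 0.004 m and angle between reducer_50_40's own z axis and vertical below 0.07 rad), for 0.2 s.
At the end, for the whole second after the job is handed in: Every piece rests on the port of its own flange size: origin within 4 mm of the port's origin (so fully over the lip), axis within 0.07 rad of upright, released and at rest (all of step 1 and all of step 2 and all of step 3 and all of step 4 and linear speed of each of blank_16, reducer_25_16, reducer_40_25, reducer_50_40 below 0.02 m/s and contact force between the fingers and blank_16 below 0.1 N and contact force between the fingers and reducer_25_16 below 0.1 N and contact force between the fingers and reducer_40_25 below 0.1 N and contact force between the fingers and reducer_50_40 below 0.1 N); the robot touches nothing.
It fails at once if a piece is tipped over (more than 0.6 rad from upright) (angle between any of blank_16, reducer_25_16, reducer_40_25, reducer_50_40's own z axis and vertical above 0.6 rad).
It fails at once if a piece is rammed onto its port (more than 60 N between them) (contact force between blank_16 and port_16 above 60 N or contact force between reducer_25_16 and port_25 above 60 N or contact force between reducer_40_25 and port_40 above 60 N or contact force between reducer_50_40 and port_50 above 60 N).
It fails at once if a piece is let fall onto its port from more than about 10 mm (within 30 mm of it, out of the fingers and faster than 0.4 m/s) ((distance between blank_16 and port_16 below 0.03 m and linear speed of blank_16 above 0.4 m/s and contact force between the fingers and blank_16 below 0.1 N) or (distance between reducer_25_16 and port_25 below 0.03 m and linear speed of reducer_25_16 above 0.4 m/s and contact force between the fingers and reducer_25_16 below 0.1 N) or (distance between reducer_40_25 and port_40 below 0.03 m and linear speed of reducer_40_25 above 0.4 m/s and contact force between the fingers and reducer_40_25 below 0.1 N) or (distance between reducer_50_40 and port_50 below 0.03 m and linear speed of reducer_50_40 above 0.4 m/s and contact force between the fingers and reducer_50_40 below 0.1 N)).
It fails at once if the flat tin or the clamp ring is shifted by more than 20 mm (distance of any of gasket_tin, kf_clamp from where it was at the start of the episode above 0.02 m).
It also fails if it takes over 144 s, if anything falls off the work surface, if the arm or the gripper's body presses on something with over 40 N, if the wrist force passes 120 N, or if a joint passes its speed limit or range.

## Robot

A 6-joint arm with a two-finger parallel gripper is mounted at the origin on a cart in front of the work surface, level with it; the furniture and walls round the work are solid. World frame = base frame: x ahead of the robot, y to its left, z up, the work surface at z = 0. Lengths are in mm, angles in rad, forces in N, time in s.
With the tool pointing down it reaches from about 275 to 750 mm from the base axis. Payload 10.2 kg.
Tool frame: the origin (TCP) lies at the very end of the fingers, on their centre line; the grasp point (between the pads) lies 19 mm behind it (ctrl.hold_point_z is the distance from the TCP to the grasp point, in mm); z points along the fingers, y is the direction in which the jaws open and shut (so a half turn about z gives the same grasp; the last joint's range is limited). The gripper opens to 85 mm and grips with 20 to 120 N. Pads are 22 mm wide; open, the fingers measure 114 mm over their backs; the gripper's body (76 mm by 85 mm) begins 54 mm behind the grasp point. The pads swing forward as they close: fully open they stand 13 mm farther back than shut.
Start: joints at [1.122, 0.313, 1.498, -0, 1.331, -0.223], TCP at [117.553, 511.676, 231.294] pointing down, gripper open.
Joint ranges: [-2.94, 2.94], [-0.97, 2.17], [0.19, 2.56], [-1.23, 4.37], [0.02, 3.11], [-2.88, 2.88]. Speed limits (rad/s): [2.39, 2.39, 3.01, 3.14, 3.14, 3.14].

## Interface

Orientations are given as a unit quaternion [w, x, y, z].
In Python, from rig import readout, cams, workorder, spotter, ctrl gives the robot as it stands.
- The arm moves only by the tool step_arm, never from a script. Its argument "plan" is text: rows parted by semicolons, each of 5 numbers parted by spaces: the shift along the tool's x, y, z in cm, then the turn about the tool's z in degrees, then the opening in per cent of the stroke, from 0 (shut) to 100 (fully open). In form: x y z twist gripper; .... A call has 1 to 10 rows; each row is the pose to reach, as a shift and turn from the pose commanded when the call began, along the tool's axes at that moment; what a row does not reach only later rows make up. A row lasts 1/10 s, in which the tool goes at most 50 mm and 8.59 degrees, less where a joint would pass 70% of its speed; a pose out of reach is approached as far as the arm can. A call with a gripper value outside its range is refused whole. The fingers move at their own pace and stop on an object; "grip_force" is the grip in N (left out, the last holds). Time passes only in rows, so rows that repeat a pose let the fingers close. It gives the time, the measured TCP pose, the force and the opening at its end, in the units of the state.
- readout.sense(): the state, without advancing time (a new reading comes with each control period).
- cams.capture(name): name is "scene" or "top"; returns (picture, depth): 384x512x3 uint8, red, green, blue; 384x512 float32, mm along the optical axis (not along the pixel's ray), 0 where there is no reading.
- cams.camera_info(name): a dict with "vfov" (degrees; the focal length in pixels is half the picture's height over the tangent of half this angle, whatever the lens; pixels are square), "cx", "cy" (the principal point, pixels), "k1" (the pictures are not rectified: a ray, as slopes to the right and down, at radius r is drawn at 1 + k1 r^2 times it, then the intrinsics apply), "rvec" (rotation vector, rad) and "tvec" (3), from world to camera coordinates, as OpenCV has them. Camera axes: x right, y down, z forward; pixel columns grow to the right and rows downward; lengths in mm; the calibration is good to about 2 mm. A picture is of the moment at which its call begins. camera_info takes no time and is no camera call.
- workorder.finish_job(): hands the job in, once; it reports no verdict.
Trained networks look in the newest picture that a camera, given by its name, has taken for a name from the list of things; names that differ only in an ending like _2 or _b are one class to them, and where a whole thing is asked for, a point or a joint stands for the part that bears it (a point fixed in the world has none). Each returns a list of dicts, best first, with "conf" (0 to 1); they miss things now and then, are a little off and sometimes report something else, mostly with a low value. They report only what shows in the picture. A call takes as long as a camera call.
- spotter.regions_of(camera, target): "pixels" (384x512 bool, what is visible of it) and "extent" ([centre column, centre row, width, height] in pixels, round what is visible of it).
The state is a dict: "time_s": time; "joints": joint angles; "dq": joint speeds; "tau": joint torques, N m; "eef_pos": TCP position; "ee_rot": TCP orientation; "force": force on the tool from outside, world axes, zero at the start; "wrist_torque": the same for the moment, N m; "grip_width": opening from 0.0 (shut) to 1.0 (fully open).
Only numpy, scipy, OpenCV 4.12 (cv2) and the standard library are available. Lean on these libraries where they do the work, as an engineer would, in place of code of your own. Each camera call takes 0.05 s, during which the arm holds its last target. There are 200 camera calls.

## Working session

There is one attempt and no reset: what is moved stays moved. The work goes in short steps, Python scripts to look and compute and a tool call to move; the robot and the scene stay as the last step left them, time stands still between calls to the robot, and variables do not carry over. Pictures are saved under pics/ and viewed, about 12 in all and at most 16, crops included, and the job is handed in when it is done.

Besides the shell and the picture viewer there is one more tool, called as a command line: name --argument value ..., lists and objects as JSON in quotes. step_arm: Moves the arm, as the interface text tells. Its arguments: {"type":"object","properties":{"plan":{"type":"string"},"grip_force":{"type":"number"}},"required":["plan"]}

```bash
mkdir -p pics
cat > h.py <<'E'
import numpy as np, cv2
from rig import readout, cams, workorder, spotter, ctrl
def cloud(name, d):
    c=cams.camera_info(name); h,w=d.shape
    f=h/2/np.tan(np.radians(c["vfov"])/2)
    K=np.array([[f,0,c["cx"]],[0,f,c["cy"]],[0,0,1.]])
    u,v=np.meshgrid(np.arange(w),np.arange(h))
    p=np.stack([u,v],-1).reshape(-1,1,2).astype(float)
    q=(p-[c["cx"],c["cy"]])/f; n=q.copy()
    for _ in range(20): n=q/(1+c["k1"]*(n**2).sum(-1,keepdims=True))
    n=n.reshape(h,w,2); P=np.dstack([n*d[...,None],d])
    R=cv2.Rodrigues(np.array(c["rvec"],float))[0]
    X=(P-np.array(c["tvec"],float).reshape(3))@R
    X[d==0]=np.nan
    return X
E
python3 - <<'E'
from h import *
print(readout.sense()); print(ctrl.hold_point_z)
for n in("scene","top"):
    im,d=cams.capture(n); cv2.imwrite(f"pics/{n}0.png",im[...,::-1]); np.savez(f"{n}0.npz",im=im,d=d); c=cams.camera_info(n);print(n,c)
    X=cloud(n,d)
    for t in "blank_16 reducer_25_16 reducer_40_25 reducer_50_40 port_16 port_25 port_40 port_50 gasket_tin kf_clamp".split():
        for r in spotter.regions_of(n,t)[:2]:
            m=X[r["pixels"]]; m=m[np.isfinite(m[:,0])]
            if len(m)==0: continue
            zt=np.percentile(m[:,2],95); tp=m[m[:,2]>zt-6]
            print(n,t,round(r["conf"],2),np.round(r["extent"]),len(m),"med",np.median(m,0).round(),"ztop",zt.round(1),"mid",((tp.max(0)+tp.min(0))/2).round(1),"w",(np.ptp(tp,0)).round())
E
```

```text
{'time_s': 0.0, 'joints': array([ 1.12159391e+00,  3.13418017e-01,  1.49843545e+00, -3.38401349e-05,
        1.33099253e+00, -2.23406243e-01]), 'dq': array([ 0.00205862, -0.00019785, -0.00022041, -0.00042687,  0.00015051,
        0.00117095]), 'tau': array([-8.20798032e-04, -4.12276196e+01, -2.59739131e+01, -1.48974304e-04,
        4.32958695e-03,  4.04844670e-06]), 'eef_pos': array([117.44712802, 511.4304466 , 230.75205499]), 'ee_rot': array([-1.91289367e-04,  1.12654380e-01,  9.93634036e-01, -5.96989135e-04]), 'force': array([0.14519567, 0.10204398, 0.92824736]), 'wrist_torque': array([-0.04631107,  0.01059175,  0.02156794]), 'grip_width': 1.0028885890924037}
18.700000000000003
scene {'vfov': 54.119287301601126, 'cx': 259.9707283020496, 'cy': 191.4042592669635, 'k1': 0.01219988646430696, 'rvec': array([ 0.97173184, -2.52414741,  1.00788725]), 'tvec': array([357.32404954, 306.62782861, 709.04749709])}
scene blank_16 0.53 [211. 234.  16.  14.] 144 med [469. 160. 119.] ztop 121.4 mid [470.8 158.3 118.9] w [25. 26.  7.]
scene reducer_25_16 0.8 [214. 243.  21.  15.] 219 med [463. 164.  
[... 2721 characters left out ...]
66 [359. 207.  23.  21.] 364 med [ 462. -281.   11.] ztop 42.9 mid [ 465.6 -287.4   42.3] w [39. 41. 11.]
top port_50 0.77 [350. 163.  17.  20.] 240 med [ 584. -267.    6.] ztop 41.8 mid [ 589.5 -272.    41.4] w [27. 28. 11.]
top port_50 0.66 [359. 207.  23.  21.] 364 med [ 462. -281.   11.] ztop 42.9 mid [ 465.6 -287.4   42.3] w [39. 41. 11.]
top gasket_tin 0.81 [258. 160.  28.  23.] 364 med [598.  -8.  21.] ztop 23.8 mid [599.9  -9.   21.8] w [60. 57.  8.]
top gasket_tin 0.48 [198. 207.  22.  17.] 117 med [456. 143.  48.] ztop 68.8 mid [460.9 147.3  70.6] w [15. 26.  7.]
top kf_clamp 0.71 [312. 256.  25.  19.] 218 med [ 330. -154.   14.] ztop 18.4 mid [ 331.5 -145.2   17. ] w [48. 61.  9.]
```

Run:
```python
from h import *
s=np.load("scene0.npz");t=np.load("top0.npz")
a=cv2.resize(s["im"][110:310,150:416],(798,600)); b=cv2.resize(t["im"][110:310,150:416],(798,600))
cv2.imwrite("pics/a.png",a[...,::-1]);cv2.imwrite("pics/b.png",b[...,::-1])
from scipy import ndimage as nd
for n,D in(("scene",s),("top",t)):
    X=cloud(n,D["d"]); ok=(X[...,2]>33)&(X[...,2]<50)&(X[...,1]<50)&(X[...,0]>250)&(X[...,0]<750)&(X[...,1]>-500)
    L,k=nd.label(ok)
    for i in range(1,k+1):
        P=X[L==i]
        if len(P)<40: continue
        q=P[P[:,2]>np.percentile(P[:,2],60)-5]
        c,r=cv2.minEnclosingCircle(q[:,:2].astype(np.float32)); print(n,len(P),np.round(c,1),"dia",round(2*r,1),"box",((q.max(0)+q.min(0))/2).round(1),np.ptp(q,0).round(1),"z",np.percentile(P[:,2],[5,50,95]).round(1))
    # stack levels
    A=(abs(X[...,0]-465)<70)&(abs(X[...,1]-158)<70)
    for lo,hi in((106,135),(72,85),(66,80),(30,44),(0,14)):
        P=X[A&(X[...,2]>lo)&(X[...,2]<hi)]
        if len(P)<10: continue
        c,r=cv2.minEnclosingCircle(P[:,:2].astype(np.float32)); print(" stack",n,lo,hi,len(P),np.round(c,1),round(2*r,1),P.min(0).round(1),P.max(0).round(1))
    Z=X[A][:,2]; print(np.histogram(Z,np.arange(-4,140,4))[0])
```

```text
scene 111 [ 524.8 -462.4] dia 75.1 box [ 523.9 -454.5   44.4] [70.7 45.3 11.1] z [35.3 42.8 49.4]
scene 64 [ 587.8 -270.6] dia 30.2 box [ 587.2 -270.7   39.7] [28.1 28.6  9.7] z [35.7 39.2 43.5]
scene 120 [ 463.2 -286. ] dia 40.7 box [ 463.4 -286.3   40.4] [38.7 38.6 10.7] z [34.1 39.2 43.5]
scene 195 [ 594.1 -123.2] dia 59.6 box [ 591.6 -122.6   40.4] [53.2 54.7 10.5] z [35.4 39.4 43.8]
scene 379 [ 472.2 -142.7] dia 75.8 box [ 472.2 -142.    40.7] [74.9 74.1 11.2] z [34.6 39.4 43.9]
 stack scene 106 135 185 [472.6 156.5] 30.5 [457.8 142.  106. ] [486.5 171.5 122.3]
 stack scene 72 85 125 [471.8 157.2] 40.7 [453.4 137.1  72.2] [490.6 176.1  84.6]
 stack scene 66 80 81 [471.8 157.2] 40.7 [453.4 137.1  66.5] [490.6 176.1  80. ]
 stack scene 30 44 116 [472.5 156.3] 55.5 [445.3 128.6  30. ] [496.9 183.9  44. ]
 stack scene 0 14 2112 [465.1 157.9] 193.0 [395.1  88.1   0. ] [535.  228.   13.9]
[ 573 1777  130  175   57   57   28    3    8   32   21   56   89   51
   42   31    5    8   23   14   37   72   19   32   18    3    7   23
   11   22   97   39    0    0    0]
top 207 [ 593.4 -126
[... 333 characters left out ...]
3.4 13.1] z [35.4 39.6 44.4]
top 149 [ 465.9 -287.3] dia 41.1 box [ 465.8 -287.4   41.5] [38.9 41.  12.4] z [35.9 39.4 44.9]
 stack top 106 135 122 [473.3 154.1] 31.2 [458.1 139.5 106.9] [486.2 167.5 124.4]
 stack top 72 85 70 [471.7 153.6] 39.4 [452.7 134.2  72.8] [490.7 172.1  85. ]
 stack top 66 80 36 [469.4 151.8] 38.5 [452.7 134.2  67.1] [481.  167.3  80. ]
 stack top 30 44 40 [472.7 154.1] 55.5 [445.3 126.6  31.8] [500.2 179.6  43.9]
 stack top 0 14 1508 [464.9 156.4] 191.6 [395.  88.   0.] [535.  228.   13.9]
[ 533 1176  200  112   39   11    4    0    2    9    4   26   61   29
   19    3    1    1    7    9   19   36   15   12    0    0    4    5
    4   12   70   32    1    0    0]
```

View pics/a.png

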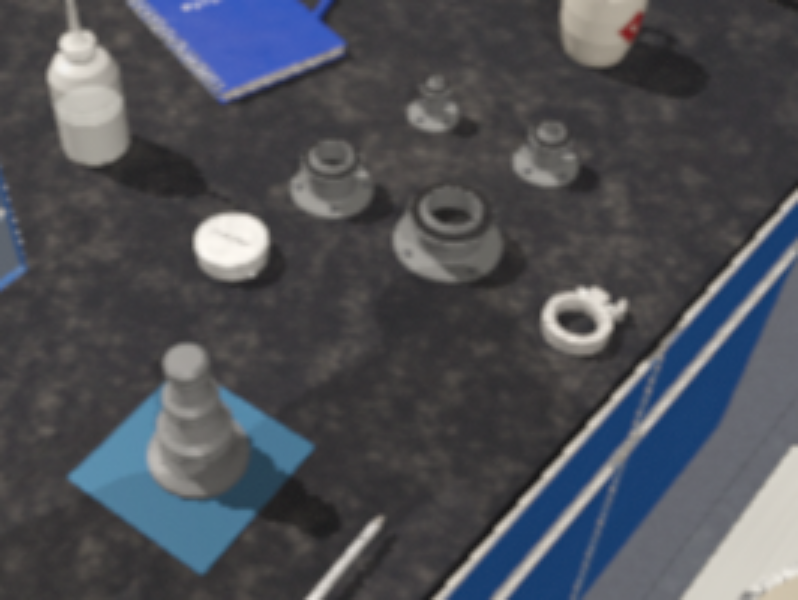

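View pics/b.png

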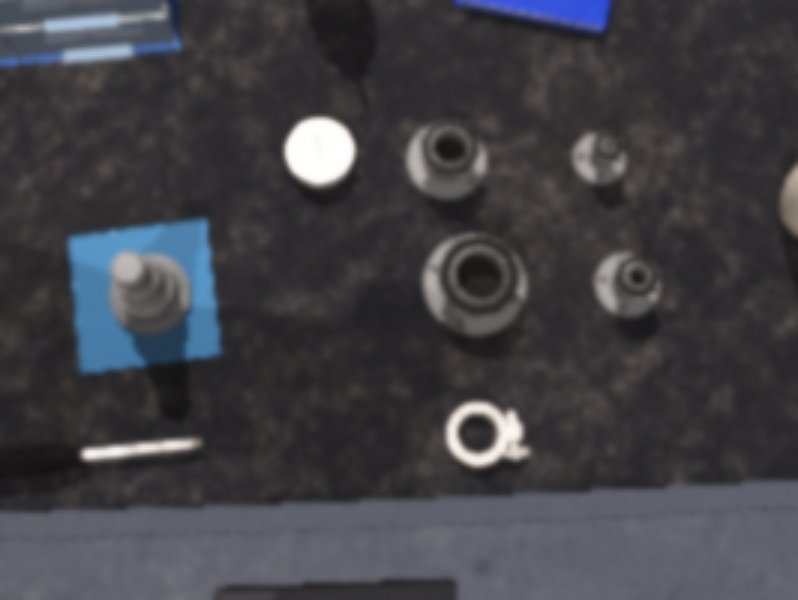

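Both pictures show the stack on the blue mat (scene crop about 190,420) and the four ports, all clear. The flange sizes are unambiguous from the depth fits. Now I'll approach the stack.

```bash
cat >> h.py <<'E'
from scipy.spatial.transform import Rotation as Ro
def row(*targets):
    s=readout.sense(); q=s["ee_rot"]; R=Ro.from_quat([q[1],q[2],q[3],q[0]]).as_matrix()
    print("tcp",s["eef_pos"].round(1),"F",s["force"].round(1),"grip",round(s["grip_width"],3),"yaw_y",np.degrees(np.arctan2(R[1,1],R[0,1])).round(2),"tilt",R[2,:2].round(4),"t",round(s["time_s"],2))
    for t in targets: print(t,"->cm",(R.T@(np.array(t)-s["eef_pos"])/10).round(2))
E
python3 -c "
from h import *
row((472.5,155.4,170))"
```

```text
tcp [117.6 511.7 231.3] F [-0.3  0.6 -0.9] grip 0.999 yaw_y 77.06 tilt [0.     0.0001] t 1.1
(472.5, 155.4, 170) ->cm [-42.57 -26.78   6.13]
```

step_arm --plan "-42.57 -26.75 5.0 -12.9 100;-42.57 -26.75 5.0 -12.9 100;-42.57 -26.75 5.0 -12.9 100;-42.57 -26.75 5.0 -12.9 100;-42.57 -26.75 5.0 -12.9 100;-42.57 -26.75 5.0 -12.9 100;-42.57 -26.75 5.0 -12.9 100;-42.57 -26.75 5.0 -12.9 100;-42.57 -26.75 5.0 -12.9 70;-42.57 -26.75 5.0 -12.9 60"

```text
time_s: 2.1
eef_pos: [466.5, 161.2, 182.3]
ee_rot: [0.0, 0.0, 1.0, 0.0]
force: [0.2, 0.8, -0.3]
grip_width: 0.689
```

step_arm --plan "0 0 0 0 60;0 0 0 0 60;0 0 0 0 60;0 0 0 0 60"

```text
time_s: 2.5
eef_pos: [464.7, 163.9, 182.6]
ee_rot: [0.0, -0.001, 1.0, 0.0]
force: [-0.3, 0.5, -0.5]
grip_width: 0.597
```

```bash
python3 -c "
from h import *
row((472.5,155.4,111))
for n in('scene','top'):
    im,d=cams.capture(n); cv2.imwrite(f'pics/{n}1.png',cv2.resize(im[90:310,100:366],(798,600))[...,::-1])
    X=cloud(n,d); A=(abs(X[...,0]-472)<80)&(abs(X[...,1]-155)<80)&(X[...,2]>130)
    P=X[A]; lo=P[P[:,2]<190]
    print(n,len(P),P[:,2].min(),np.percentile(lo,[1,50,99],axis=0).round(1))
"
```

```text
tcp [464.7 163.9 182.6] F [-0.3  0.5 -0.5] grip 0.597 yaw_y 90.06 tilt [-0.0004  0.0001] t 2.5
(472.5, 155.4, 111) ->cm [-0.78 -0.85  7.16]
scene 8254 184.92057552672978 [[454.8 138.3 185. ]
 [462.1 139.3 187.5]
 [471.5 197.6 189.8]]Traceback (most recent call last):
  File "<string>", line 8, in <module>
    print(n,len(P),P[:,2].min(),np.percentile(lo,[1,50,99],axis=0).round(1))
                                ~~~~~~~~~~~~~^^^^^^^^^^^^^^^^^^^^^
    return _quantile_unchecked(
        a, q, axis, out, overwrite_input, method, keepdims, weights)
    return _ureduce(a,
                    func=_quantile_ureduce_func,
    ...<5 lines>...
                    overwrite_input=overwrite_input,
                    method=method)
    r = func(a, **kwargs)
    result = _quantile(arr,
                       quantiles=q,
    ...<2 lines>...
                       out=out,
                       weights=wgt)
    slices_having_nans = np.isnan(arr[-1, ...])
                                  ~~~^^^^^^^^^
IndexError: index -1 is out of bounds for axis 0 with size 0
```

step_arm --plan "-0.76 -0.74 2 0 60;-0.76 -0.74 4 0 60;-0.76 -0.74 5.5 0 60;-0.76 -0.74 6.6 0 60;-0.76 -0.74 7.15 0 60;-0.76 -0.74 7.15 0 60;-0.76 -0.74 7.15 0 60"

```text
time_s: 3.3
eef_pos: [473.2, 155.7, 111.4]
ee_rot: [0.001, 0.0, 1.0, 0.0]
force: [0.5, -1.0, 0.2]
grip_width: 0.603
```

```bash
python3 -c "
from h import *
row((472.3,156.5,111))
im,d=cams.capture('scene'); cv2.imwrite('pics/s2.png',cv2.resize(im[190:290,160:293],(798,600))[...,::-1])
"
```

```text
tcp [473.2 155.7 111.4] F [ 0.5 -1.   0.2] grip 0.603 yaw_y 89.98 tilt [-0.001   0.0001] t 3.3
(472.3, 156.5, 111) ->cm [0.09 0.08 0.04]
```

View pics/s2.png

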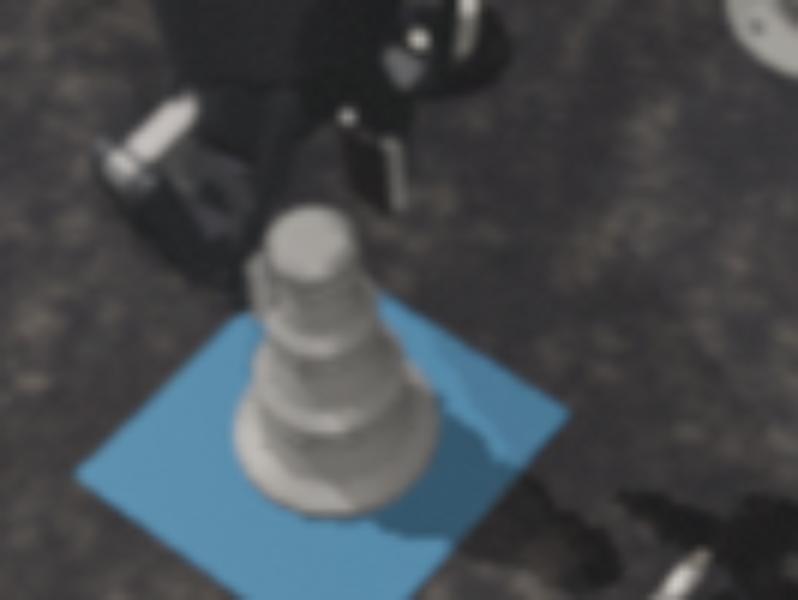

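The jaws straddle the blank (crop about 315,245), tips near its base. Closing gently, then lifting.

step_arm --plan "0.05 0.05 0.0 0 40;0.05 0.05 0.0 0 35;0.05 0.05 0.0 0 30;0.05 0.05 0.0 0 25;0.05 0.05 0.0 0 20;0.05 0.05 0.0 0 20;0.05 0.05 0 0 20;0.05 0.05 0 0 20" --grip_force 30

```text
time_s: 4.15
eef_pos: [472.7, 156.1, 111.4]
ee_rot: [0.001, 0.0, 1.0, 0.0]
force: [-1.7, -0.6, 6.3]
grip_width: 0.327
```

step_arm --plan "0 0 -0.3 0 20;0 0 -0.8 0 20;0 0 -1.5 0 20;0 0 -3 0 20;0 0 -5 0 20;0 0 -5 0 20;0 0 -5 0 20"

```text
time_s: 4.85
eef_pos: [472.3, 156.0, 160.7]
ee_rot: [0.0, 0.0, 1.0, -0.0]
force: [0.3, 0.4, -0.4]
grip_width: 0.327
```

```bash
python3 -c "
from h import *
row((588,-271,160),(588,-271,100))
im,d=cams.capture('scene'); cv2.imwrite('pics/s3.png',cv2.resize(im[170:290,160:320],(798,600))[...,::-1])
"
```

```text
tcp [472.3 156.  160.7] F [ 0.3  0.4 -0.4] grip 0.327 yaw_y 89.96 tilt [-0.0002 -0.    ] t 4.85
(588, -271, 160) ->cm [-11.6  -42.7    0.08]
(588, -271, 100) ->cm [-11.6  -42.7    6.08]
```

View pics/s3.png

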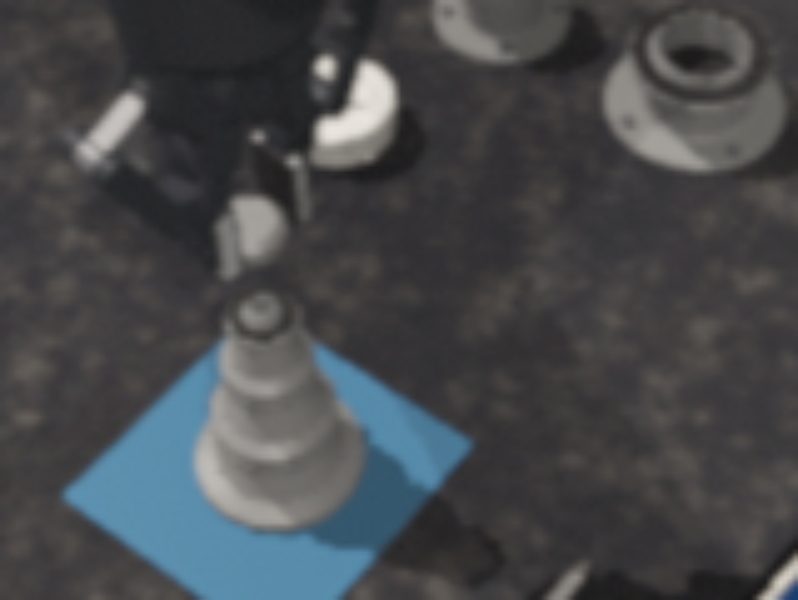

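```bash
python3 -c "
from h import *
for n in ('scene','top'):
    im,d=cams.capture(n); X=cloud(n,d)
    b=np.median(im[190:290,160:320],(0,1)) 
    A=(abs(X[...,0]-472)<19)&(abs(X[...,1]-156)<14)&(X[...,2]>150)&(X[...,2]<182)
    P=X[A]; C=im[A]; br=C.mean(1)>90
    print(n,A.sum(),br.sum()); P=P[br]
    if len(P)<5: continue
    print(P.min(0).round(1),P.max(0).round(1)); 
    c=np.median(P,0); u,s,v=np.linalg.svd(P-c); print(c.round(1),s.round(1),v[2].round(2))
    o=np.argsort(P[:,0]); print(P[o][::max(1,len(P)//25)].round(0).tolist())
im,d=cams.capture('scene'); cv2.imwrite('pics/s4.png',cv2.resize(im[200:232,190:232],(787,600),interpolation=cv2.INTER_CUBIC)[...,::-1])
"
```

```text
scene 160 109
[457.4 143.2 160.7] [484.4 168.5 170.6]
[466.5 155.3 167.9] [82.1 53.6 18.5] [-0.15  0.01  0.99]
[[457.0, 159.0, 164.0], [459.0, 157.0, 165.0], [459.0, 152.0, 163.0], [460.0, 159.0, 166.0], [461.0, 150.0, 166.0], [461.0, 155.0, 167.0], [462.0, 165.0, 163.0], [462.0, 154.0, 168.0], [463.0, 163.0, 170.0], [463.0, 150.0, 167.0], [464.0, 155.0, 168.0], [465.0, 154.0, 169.0], [465.0, 161.0, 169.0], [466.0, 155.0, 167.0], [467.0, 157.0, 170.0], [468.0, 161.0, 170.0], [468.0, 163.0, 169.0], [470.0, 162.0, 170.0], [471.0, 159.0, 169.0], [471.0, 153.0, 169.0], [472.0, 157.0, 169.0], [474.0, 158.0, 169.0], [475.0, 160.0, 169.0], [476.0, 151.0, 167.0], [477.0, 145.0, 167.0], [479.0, 156.0, 169.0], [481.0, 154.0, 169.0], [484.0, 154.0, 168.0]]
top 0 0
```

View pics/s4.png

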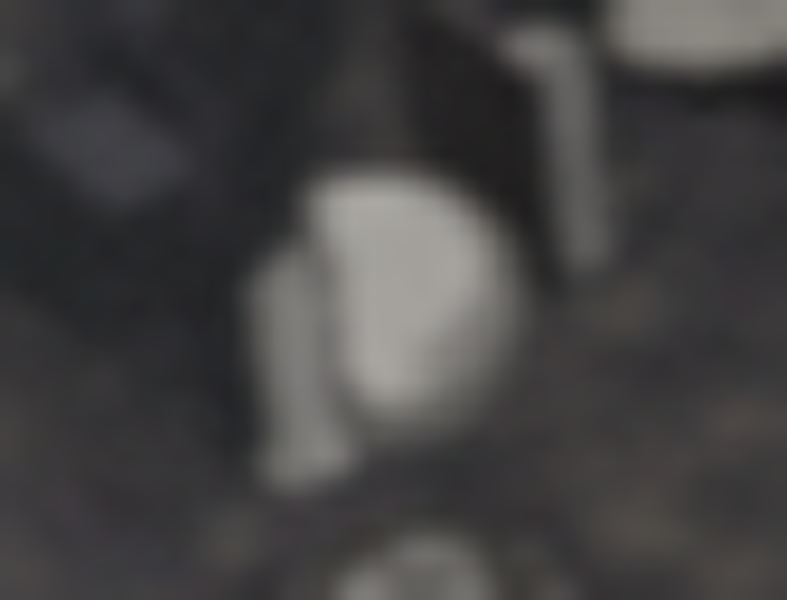

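The blank is level in the jaws (top plane about 169 mm in depth, as expected). Moving to above the 30 mm port.

step_arm --plan "-0.5 -2 0 0 20;-1.6 -6 0 0 20;-2.9 -10.5 0 0 20;-4.1 -15 0 0 20;-5.3 -19.5 0 0 20;-6.5 -24 0 0 20;-7.7 -28.5 1 0 20;-8.9 -33 2 0 20;-10 -37 3 0 20;-10.9 -40 4 0 20"

```text
time_s: 6.05
eef_pos: [581.0, -246.5, 119.5]
ee_rot: [-0.0, 0.001, 1.0, 0.0]
force: [0.8, 1.1, 0.5]
grip_width: 0.322
```

step_arm --plan "-0.4 -1.5 1 0 20;-0.7 -2.7 2 0 20;-0.7 -2.7 3 0 20;-0.7 -2.7 3.5 0 20;-0.7 -2.7 3.5 0 20;-0.7 -2.7 3.5 0 20"

```text
time_s: 6.65
eef_pos: [588.3, -270.3, 86.3]
ee_rot: [0.0, -0.0, 1.0, -0.0]
force: [0.7, -0.2, -0.2]
grip_width: 0.323
```

Run:
```python
from h import *
row((588,-271,60))
p=readout.sense()["eef_pos"]
for n in ('scene','top'):
    im,d=cams.capture(n); X=cloud(n,d)
    A=(abs(X[...,0]-p[0])<18)&(abs(X[...,1]-p[1])<18)&(X[...,2]>p[2]-8)&(X[...,2]<p[2]+16)&(im.mean(-1)>80)
    P=X[A]; print(n,A.sum())
    if len(P)>5: print(P.min(0).round(1),P.max(0).round(1),np.median(P,0).round(1))
    im2=im[130:180,270:336] if n=='scene' else im[140:190,320:386]
    cv2.imwrite(f'pics/{n}5.png',cv2.resize(im2,(396,300),interpolation=cv2.INTER_CUBIC)[...,::-1])
cv2.imwrite('pics/c5.png',np.hstack([cv2.imread('pics/scene5.png'),cv2.imread('pics/top5.png')]))
```

```text
tcp [ 588.3 -270.3   86.3] F [ 0.7 -0.2 -0.2] grip 0.323 yaw_y 90.02 tilt [-0.0004 -0.0003] t 6.65
(588, -271, 60) ->cm [ 0.03 -0.07  2.63]
scene 0
top 0
```

View pics/c5.png

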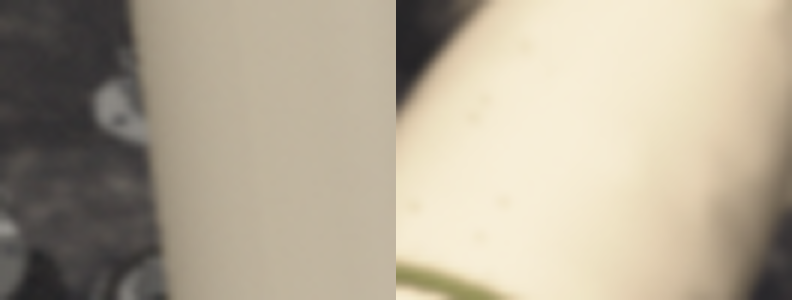

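step_arm --plan "0.02 -0.07 1.0 0 20;0.02 -0.07 2.0 0 20;0.02 -0.07 3.0 0 20;0.02 -0.07 3.6 0 20;0.02 -0.07 3.9 0 20;0.02 -0.07 4.1 0 20;0.02 -0.07 4.1 0 20;0.02 -0.07 4.1 0 20"

```text
time_s: 7.55
eef_pos: [588.1, -271.8, 45.2]
ee_rot: [0.0, 0.0, 1.0, -0.0]
force: [0.2, -0.7, -0.1]
grip_width: 0.325
```

step_arm --plan "0 0 0.1 0 20;0 0 0.2 0 20;0 0 0.25 0 20;0 0 0.3 0 20;0 0 0.3 0 20"

```text
time_s: 8.05
eef_pos: [587.9, -271.7, 41.8]
ee_rot: [-0.0, 0.0, 1.0, 0.0]
force: [-0.3, 0.7, -0.9]
grip_width: 0.325
```

step_arm --plan "0 0.05 0.04 0 20;0 0.05 0.08 0 20;0 0.05 0.1 0 20;0 0.05 0.1 0 20"

```text
time_s: 8.45
eef_pos: [588.1, -271.4, 41.5]
ee_rot: [0.0, 0.0, 1.0, -0.0]
force: [-0.4, 1.2, 5.2]
grip_width: 0.325
```

step_arm --plan "0 0 0 0 40;0 0 0 0 50;0 0 0 0 60;0 0 0 0 60;0 0 0 0 60;0 0 -2 0 60;0 0 -6 0 60;0 0 -10 0 60;0 0 -12 0 60;0 0 -12 0 60"

```text
time_s: 9.45
eef_pos: [589.0, -271.9, 164.4]
ee_rot: [0.003, 0.0, 1.0, -0.002]
force: [0.5, -0.1, 0.3]
grip_width: 0.6
```

step_arm --plan "11.6 42.8 0 0 60;11.6 42.8 0 0 60;11.6 42.8 0 0 60;11.6 42.8 0 0 60;11.6 42.8 0 0 60;11.6 42.8 0 0 60;11.6 42.8 0 0 60;11.6 42.8 0 0 60;11.6 42.8 0 0 60;11.6 42.8 0 0 60"

```text
time_s: 10.45
eef_pos: [470.0, 160.8, 159.8]
ee_rot: [-0.001, -0.002, 1.0, 0.0]
force: [-1.0, -1.1, 0.2]
grip_width: 0.601
```

```bash
cat >> h.py <<'E'
def fits(regs, names=('scene','top'), save=None):
    """regs: label->(x,y,zlo,zhi,rad)"""
    ims=[]
    for n in names:
        im,d=cams.capture(n); X=cloud(n,d); ims.append(im)
        for k,(x,y,a,b,r) in regs.items():
            P=X[(np.hypot(X[...,0]-x,X[...,1]-y)<r)&(X[...,2]>a)&(X[...,2]<b)]
            if len(P)<10: print(n,k,len(P)); continue
            c,rr=cv2.minEnclosingCircle(P[:,:2].astype(np.float32))
            print(n,k,len(P),"circ",np.round(c,1),round(2*rr,1),"box",((P.max(0)+P.min(0))/2)[:2].round(1),np.ptp(P,0)[:2].round(1),"z",np.percentile(P[:,2],[5,50,95]).round(1))
    return ims
E
python3 - <<'E'
from h import *
row((472.3,156.3,96))
ims=fits({"blank":(588,-271,36,56,24),"red25":(472,156,98,130,22),"lvl40":(472,156,66,82,26)})
s=ims[0]; a=cv2.resize(s[130:180,270:336],(396,300),interpolation=2); b=cv2.resize(ims[1][140:190,320:386],(396,300),interpolation=2)
cv2.imwrite('pics/c6.png',np.hstack([a,b])[...,::-1])
E
```

```text
tcp [470.  160.8 159.8] F [-1.  -1.1  0.2] grip 0.601 yaw_y 90.27 tilt [0.0022 0.0006] t 10.45
(472.3, 156.3, 96) ->cm [-0.24 -0.45  6.38]
scene blank 6
scene red25 155 circ [473.1 156.1] 30.1 box [472.8 156. ] [29.  29.4] z [103.8 109.1 114.7]
scene lvl40 127 circ [472.2 156.5] 40.0 box [471.2 156.5] [37.8 39.5] z [67.7 78.7 81.4]
top blank 102 circ [ 589.7 -270.8] 32.1 box [ 589.9 -271. ] [29.7 29.7] z [42.4 49.2 53. ]
top red25 5
top lvl40 32 circ [467.3 142.2] 29.2 box [467.3 141.2] [26.6 14.1] z [68.  78.5 81.8]
```

View pics/c6.png

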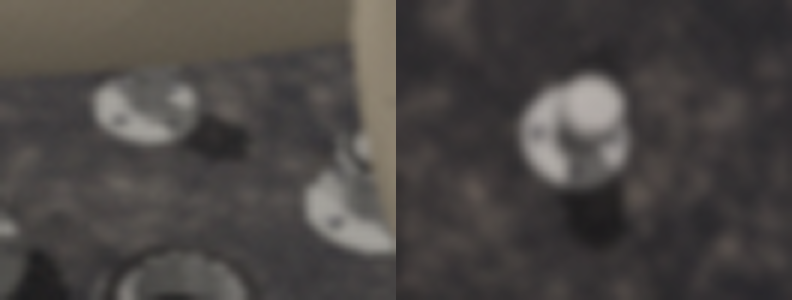

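The blank sits on the 30 mm port (right crop about 592,100; top at about 50 mm). Next, the reducer 25/16.

step_arm --plan "-0.2 -0.4 1 0 60;-0.2 -0.4 3 0 60;-0.2 -0.4 3 0 60;-0.2 -0.4 3 0 60"

```text
time_s: 10.95
eef_pos: [474.3, 151.8, 130.5]
ee_rot: [-0.001, 0.001, 1.0, -0.0]
force: [0.4, -0.4, 0.7]
grip_width: 0.599
```

```bash
python3 -c "
from h import *
row((472.5,156.2,95.5))"
```

```text
tcp [474.3 151.8 130.5] F [ 0.4 -0.4  0.7] grip 0.599 yaw_y 89.87 tilt [ 0.0011 -0.0002] t 10.95
(472.5, 156.2, 95.5) ->cm [0.18 0.44 3.5 ]
```

step_arm --plan "0.18 0.44 0 0 60;0.18 0.44 1 0 60;0.18 0.44 2 0 60;0.18 0.44 2.8 0 60;0.18 0.44 3.3 0 60;0.18 0.44 3.5 0 60;0.18 0.44 3.5 0 60;0.18 0.44 3.5 0 60"

```text
time_s: 11.75
eef_pos: [472.5, 157.3, 96.0]
ee_rot: [0.0, 0.0, 1.0, 0.0]
force: [0.1, 0.3, 1.2]
grip_width: 0.597
```

step_arm --plan "0 0 0.0 0 40;0 0 0.0 0 35;0 0 0.0 0 30;0 0 0.0 0 25;0 0 0.0 0 20;0 0 0.0 0 20;0 0 0 0 20;0 0 0 0 20" --grip_force 45

```text
time_s: 12.55
eef_pos: [472.6, 157.2, 96.2]
ee_rot: [0.0, 0.0, 1.0, -0.0]
force: [-1.2, -1.6, 5.3]
grip_width: 0.324
```

step_arm --plan "0 0 -0.3 0 20;0 0 -0.8 0 20;0 0 -1.5 0 20;0 0 -3 0 20;0 0 -5 0 20;0 0 -6.5 0 20;0 0 -6.5 0 20;0 0 -6.5 0 20"

```text
time_s: 13.35
eef_pos: [472.2, 157.3, 160.6]
ee_rot: [-0.0, 0.0, 1.0, 0.0]
force: [-0.5, -0.8, -1.5]
grip_width: 0.324
```

Run:
```python
from h import *
row((464.5,-286.5,150))
ims=fits({"flange":(472,156,132,150,26),"top":(472,156,150,185,18),"lvl40":(472,156,64,84,26)},('scene',))
cv2.imwrite('pics/s7.png',cv2.resize(ims[0][170:290,160:320],(798,600),interpolation=2)[...,::-1])
```

```text
tcp [472.2 157.3 160.6] F [-0.5 -0.8 -1.5] grip 0.324 yaw_y 89.97 tilt [0.0001 0.    ] t 13.35
(464.5, -286.5, 150) ->cm [  0.74 -44.38   1.06]
scene flange 132 circ [471.8 158.9] 39.4 box [467.5 158.7] [30.7 39. ] z [138.9 145.  148. ]
scene top 211 circ [471.8 155.1] 34.2 box [470.6 157.2] [26.9 28.7] z [152.2 173.  181.6]
scene lvl40 238 circ [473.6 156.2] 40.6 box [473.4 156.5] [39.8 38.5] z [67.9 73.1 78.4]
```

View pics/s7.png

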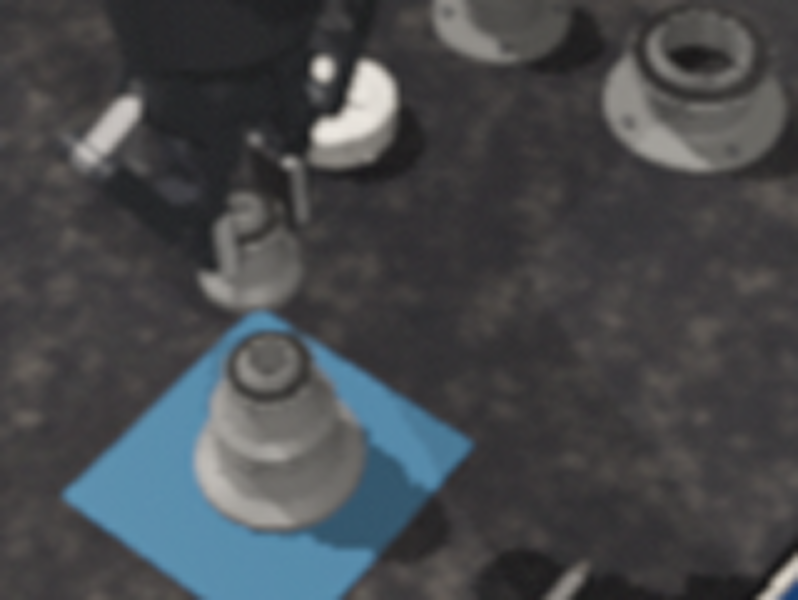

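The reducer is held upright, and the 40/25 stays on the stack with its seal exposed. Moving to the 40 mm port.

step_arm --plan "0.05 -2 0 0 20;0.1 -6 0 0 20;0.2 -10.5 0 0 20;0.3 -15 0 0 20;0.4 -19.5 0 0 20;0.5 -24 0 0 20;0.6 -28.5 0 0 20;0.65 -33 1 0 20;0.7 -37 2 0 20;0.75 -40 3 0 20"

```text
time_s: 14.4
eef_pos: [463.9, -244.9, 129.4]
ee_rot: [-0.001, 0.001, 1.0, 0.0]
force: [0.7, -0.2, -0.5]
grip_width: 0.324
```

step_arm --plan "0 -2 1 0 20;0 -3.5 2 0 20;0 -4.3 3 0 20;0 -4.3 3.5 0 20;0 -4.3 3.5 0 20;0 -4.3 3.5 0 20"

```text
time_s: 15.0
eef_pos: [464.9, -285.0, 96.1]
ee_rot: [0.0, -0.0, 1.0, -0.0]
force: [-0.1, -0.6, -0.7]
grip_width: 0.324
```

Run:
```python
from h import *
row((464.5,-286.5,66))
ims=fits({"flange":(464.5,-286.5,70,88,26),"port":(464.5,-286.5,34,47,26)})
```

```text
tcp [ 464.9 -285.    96.1] F [-0.1 -0.6 -0.7] grip 0.324 yaw_y 90.02 tilt [-0.0002 -0.    ] t 15.0
(464.5, -286.5, 66) ->cm [ 0.04 -0.15  3.01]
scene flange 0
scene port 0
top flange 0
top port 0
```

step_arm --plan "0.04 -0.15 1.0 0 20;0.04 -0.15 2.0 0 20;0.04 -0.15 2.6 0 20;0.04 -0.15 2.9 0 20;0.04 -0.15 3.0 0 20;0.04 -0.15 3.0 0 20;0.04 -0.15 3.0 0 20"

```text
time_s: 15.8
eef_pos: [464.3, -287.3, 66.1]
ee_rot: [0.0, 0.0, 1.0, -0.0]
force: [-0.2, 0.9, -1.3]
grip_width: 0.322
```

step_arm --plan "0 0 0.1 0 20;0 0 0.2 0 20;0 0 0.28 0 20;0 0 0.34 0 20;0 0 0.34 0 20;0 0 0.34 0 20"

```text
time_s: 16.4
eef_pos: [464.2, -287.3, 62.4]
ee_rot: [0.0, 0.0, 1.0, -0.0]
force: [0.6, 0.0, -1.0]
grip_width: 0.321
```

step_arm --plan "0 0 0.04 0 20;0 0 0.08 0 20;0 0 0.1 0 20;0 0 0.1 0 20"

```text
time_s: 16.8
eef_pos: [464.5, -287.5, 62.3]
ee_rot: [0.0, 0.0, 1.0, -0.0]
force: [-1.3, 0.5, 6.5]
grip_width: 0.322
```

Seated at 62.3 as predicted, contact 6.5 N. Releasing and going back to the stack.

step_arm --plan "0 0 0 0 40;0 0 0 0 50;0 0 0 0 70;0 0 0 0 75;0 0 0 0 75;0 0 -2 0 75;0 0 -6 0 75;0 0 -9 0 75;0 0 -9 0 75;0 0 -9 0 75"

```text
time_s: 17.8
eef_pos: [464.2, -287.2, 151.4]
ee_rot: [0.0, 0.0, 1.0, -0.0]
force: [0.2, 0.8, 0.3]
grip_width: 0.749
```

step_arm --plan "-0.8 44.3 2 0 75;-0.8 44.3 2 0 75;-0.8 44.3 2 0 75;-0.8 44.3 2 0 75;-0.8 44.3 2 0 75;-0.8 44.3 2 0 75;-0.8 44.3 2 0 75;-0.8 44.3 2 0 75;-0.8 44.3 2 0 75;-0.8 44.3 2 0 75"

```text
time_s: 18.8
eef_pos: [471.0, 159.8, 129.7]
ee_rot: [-0.002, -0.002, 1.0, 0.0]
force: [-0.7, -1.0, 0.2]
grip_width: 0.751
```

step_arm --plan "0 0 0 0 75;0 0 0 0 75;0 0 0 0 75;0 0 0 0 75"

```text
time_s: 19.2
eef_pos: [472.6, 154.9, 131.3]
ee_rot: [-0.0, 0.001, 1.0, -0.0]
force: [-0.3, 0.1, 0.5]
grip_width: 0.753
```

Run:
```python
from h import *
row((472.8,156.4,56.5))
ims=fits({"blank":(588,-271,36,56,24),"red25top":(464.5,-287,66,84,24),"red25fl":(464.5,-287,36,52,26),"red40":(472,156,62,82,24),"lvl55":(472,156,30,45,33),"port40":(592,-124,33,50,36)})
```

```text
tcp [472.6 154.9 131.3] F [-0.3  0.1  0.5] grip 0.753 yaw_y 89.87 tilt [ 0.0002 -0.0001] t 19.2
(472.8, 156.4, 56.5) ->cm [-0.02  0.15  7.48]
scene blank 0
scene red25top 0
scene red25fl 0
scene red40 244 circ [472.7 157. ] 40.9 box [472.7 156.6] [40. 39.] z [66.  73.3 78.4]
scene lvl55 140 circ [472.4 156.2] 55.4 box [471.4 155.9] [52.8 54.7] z [32.5 41.8 44.8]
scene port40 195 circ [ 593.4 -124.9] 58.4 box [ 591.4 -123.5] [53.3 52.6] z [34.3 39.6 44.5]
top blank 103 circ [ 589.3 -271.2] 31.8 box [ 589.6 -271.3] [30.5 30.4] z [43.2 48.8 52.4]
top red25top 103 circ [ 465.6 -288. ] 31.3 box [ 465.  -287.5] [29.9 30. ] z [70.5 75.2 79.6]
top red25fl 75 circ [ 464.5 -286.5] 41.1 box [ 464.2 -285.5] [38.6 38.4] z [39.  46.7 51.4]
top red40 13 circ [470.4 137.4] 18.5 box [470.4 135.9] [18.5  3.2] z [68.2 72.1 75.2]
top lvl55 29 circ [465.3 135.3] 37.3 box [465.3 134.5] [34.7 15.3] z [33.3 42.4 44.7]
top port40 206 circ [ 592.9 -127.5] 55.5 box [ 592.8 -126.8] [52.7 53.4] z [35.2 39.9 44.2]
```

step_arm --plan "0 0.12 1.5 0 75;0 0.12 3.5 0 75;0 0.12 5.5 0 75;0 0.12 6.5 0 75;0 0.12 7.1 0 75;0 0.12 7.5 0 75;0 0.12 7.5 0 75;0 0.12 7.5 0 75"

```text
time_s: 20.1
eef_pos: [472.8, 157.0, 57.0]
ee_rot: [0.0, 0.0, 1.0, 0.0]
force: [0.1, -0.3, 0.5]
grip_width: 0.749
```

step_arm --plan "0 0 0.0 0 60;0 0 0.0 0 50;0 0 0.0 0 45;0 0 0.0 0 40;0 0 0.0 0 35;0 0 0.0 0 30;0 0 0 0 30;0 0 0 0 30;0 0 0 0 30" --grip_force 55

```text
time_s: 21.0
eef_pos: [472.8, 157.0, 57.1]
ee_rot: [0.001, 0.0, 1.0, 0.0]
force: [-1.1, -0.7, 8.0]
grip_width: 0.439
```

step_arm --plan "0 0 -0.3 0 30;0 0 -0.8 0 30;0 0 -1.5 0 30;0 0 -3 0 30;0 0 -5 0 30;0 0 -7 0 30;0 0 -8 0 30;0 0 -8 0 30;0 0 -8 0 30"

```text
time_s: 21.9
eef_pos: [472.1, 156.9, 135.8]
ee_rot: [-0.0, 0.0, 1.0, -0.0]
force: [0.3, -0.4, -2.4]
grip_width: 0.442
```

Run:
```python
from h import *
row((592,-124.5,130))
z=readout.sense()["eef_pos"][2]
ims=fits({"flange":(472,156,z-26,z-8,33),"lvl55":(472,156,28,46,33)},('scene',))
cv2.imwrite('pics/s8.png',cv2.resize(ims[0][170:290,160:320],(798,600),interpolation=2)[...,::-1])
```

```text
tcp [472.1 156.9 135.8] F [ 0.3 -0.4 -2.4] grip 0.442 yaw_y 89.96 tilt [ 0.001  -0.0001] t 21.9
(592, -124.5, 130) ->cm [-12.01 -28.13   0.57]
scene flange 183 circ [472.4 158.5] 54.7 box [467.3 158.4] [44.  53.5] z [117.7 123.2 127.2]
scene lvl55 346 circ [472.7 156.6] 56.6 box [472.7 155.9] [53.7 55. ] z [31.6 37.4 42.6]
```

View pics/s8.png

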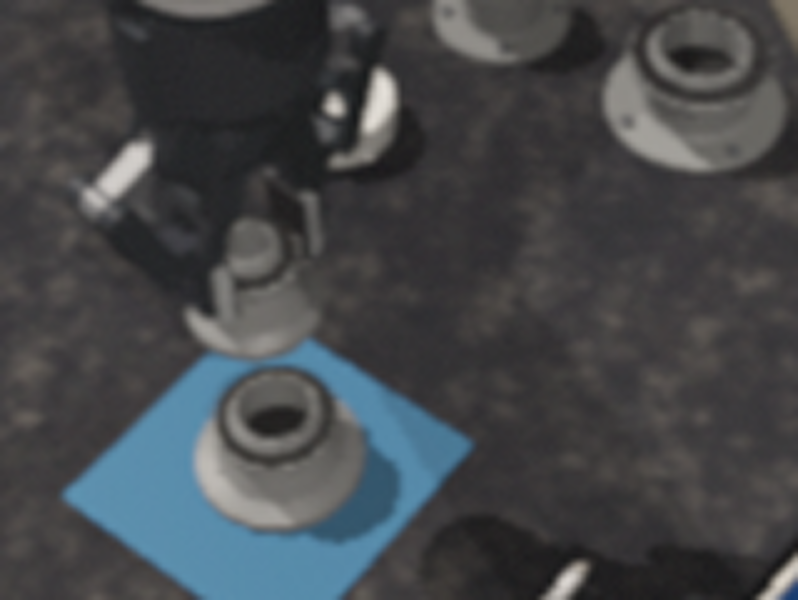

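The reducer 40/25 is held upright, and the last reducer stands alone on the mat. On to the 55 mm port.

step_arm --plan "-0.8 -2 0 0 30;-2.4 -5.6 0 0 30;-4.1 -9.6 0 0 30;-5.8 -13.6 0 0 30;-7.5 -17.6 0 0 30;-9.2 -21.6 0 0 30;-10.7 -25.2 0.5 0 30;-11.7 -27.5 1.5 0 30;-12 -28.27 2.5 0 30;-12 -28.27 3.5 0 30"

```text
time_s: 22.95
eef_pos: [591.9, -126.1, 99.6]
ee_rot: [-0.001, 0.001, 1.0, 0.0]
force: [0.3, 0.3, -3.5]
grip_width: 0.436
```

step_arm --plan "0 0 0.5 0 30;0 0 0.8 0 30;0 0 0.8 0 30;0 0 0.8 0 30"

```text
time_s: 23.35
eef_pos: [592.4, -125.3, 94.0]
ee_rot: [0.0, -0.0, 1.0, -0.0]
force: [-0.3, -0.3, -2.2]
grip_width: 0.437
```

Run:
```python
from h import *
row((592.2,-125.8,64))
z=readout.sense()["eef_pos"][2]
ims=fits({"flange":(592.2,-125.8,z-25,z-8,34),"port":(592,-126,34,47,34)})
```

```text
tcp [ 592.4 -125.3   94. ] F [-0.3 -0.3 -2.2] grip 0.437 yaw_y 90.01 tilt [-0.0007 -0.0003] t 23.35
(592.2, -125.8, 64) ->cm [ 0.03 -0.05  3.  ]
scene flange 112 circ [ 591.1 -121.9] 53.8 box [ 590.  -120.8] [51.4 49.1] z [75.6 81.  85.1]
scene port 156 circ [ 592.  -124.2] 56.9 box [ 592.  -123.9] [56.6 52.8] z [35.1 39.5 43.8]
top flange 0
top port 0
```

step_arm --plan "0.02 -0.05 1.0 0 30;0.02 -0.05 2.0 0 30;0.02 -0.05 2.6 0 30;0.02 -0.05 2.9 0 30;0.02 -0.05 3.1 0 30;0.02 -0.05 3.1 0 30;0.02 -0.05 3.1 0 30"

```text
time_s: 24.15
eef_pos: [592.3, -126.4, 62.7]
ee_rot: [0.0, 0.0, 1.0, -0.0]
force: [0.0, -0.0, -2.9]
grip_width: 0.437
```

step_arm --plan "0 0 0.1 0 30;0 0 0.2 0 30;0 0 0.28 0 30;0 0 0.34 0 30;0 0 0.34 0 30;0 0 0.34 0 30"

```text
time_s: 24.75
eef_pos: [592.2, -126.4, 59.3]
ee_rot: [0.0, 0.0, 1.0, -0.0]
force: [0.0, 0.2, 0.1]
grip_width: 0.44
```

step_arm --plan "0 0 0.04 0 30;0 0 0.06 0 30;0 0 0.06 0 30;0 0 0.06 0 30"

```text
time_s: 25.15
eef_pos: [592.4, -126.4, 59.2]
ee_rot: [0.001, 0.0, 1.0, -0.0]
force: [-1.1, 0.4, 5.4]
grip_width: 0.435
```

step_arm --plan "0 0 0 0 50;0 0 0 0 60;0 0 0 0 75;0 0 0 0 90;0 0 0 0 95;0 0 -2 0 95;0 0 -5 0 95;0 0 -7 0 95;0 0 -7 0 95;0 0 -7 0 95"

```text
time_s: 26.15
eef_pos: [591.9, -126.2, 127.9]
ee_rot: [-0.0, 0.0, 1.0, 0.0]
force: [-0.3, -0.2, -0.2]
grip_width: 0.95
```

step_arm --plan "12 28.2 2 0 95;12 28.2 2 0 95;12 28.2 2 0 95;12 28.2 2 0 95;12 28.2 2 0 95;12 28.2 2 0 95;12 28.2 2 0 95;12 28.2 2 0 95;12 28.2 2 0 95;12 28.2 2 0 95"

```text
time_s: 27.15
eef_pos: [472.8, 154.6, 108.1]
ee_rot: [-0.0, 0.001, 1.0, -0.0]
force: [0.1, -0.8, 0.3]
grip_width: 0.948
```

Run:
```python
from h import *
row((472.6,156.5,18.5))
ims=fits({"blank":(588,-271,36,56,24),"red40top":(592.3,-126.4,64,84,28),"red40fl":(592.3,-126.4,36,52,34),"red50":(472,156,27,46,34),"port50":(472,-144,33,50,46)})
cv2.imwrite('pics/c9.png',cv2.resize(ims[1][130:250,230:390],(798,600),interpolation=2)[...,::-1])
```

```text
tcp [472.8 154.6 108.1] F [ 0.1 -0.8  0.3] grip 0.948 yaw_y 89.86 tilt [ 0.0003 -0.0002] t 27.15
(472.6, 156.5, 18.5) ->cm [0.02 0.19 8.96]
scene blank 0
scene red40top 0
scene red40fl 126 circ [ 590.4 -121.6] 52.8 box [ 588.2 -120.2] [46.2 49. ] z [37.2 46.4 51.2]
scene red50 350 circ [473.2 156.3] 56.1 box [472.8 156. ] [52.2 55.4] z [31.2 37.6 42.7]
scene port50 199 circ [ 474.9 -136.1] 75.1 box [ 474.9 -130.6] [72.9 49.3] z [34.3 39.4 43.6]
top blank 100 circ [ 589.9 -271.1] 32.0 box [ 590.1 -271. ] [31.4 29.6] z [41.3 48.8 51.3]
top red40top 153 circ [ 593.4 -127.4] 40.4 box [ 592.9 -127.5] [39.1 38.3] z [69.6 75.3 80.6]
top red40fl 118 circ [ 593.  -126.8] 56.0 box [ 590.5 -127.3] [49.4 54.9] z [38.9 47.5 51.3]
top red50 50 circ [469.5 136.2] 35.2 box [469.5 132.4] [35.1 11.1] z [32.5 37.3 41.2]
top port50 392 circ [ 472.  -146.4] 75.4 box [ 471.  -146.3] [72.1 73.9] z [36.2 39.3 44.2]
```

View pics/c9.png

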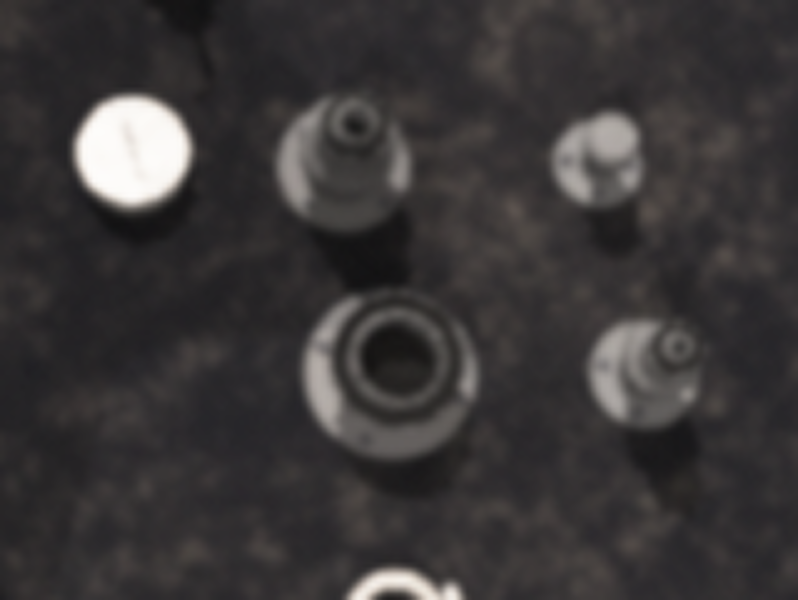

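Three pieces are seated: blank (612,140), 25/16 (678,345) and 40/25 (352,125). Now the last one.

step_arm --plan "0 0.17 1.5 0 95;0 0.17 4 0 95;0 0.17 6 0 95;0 0.17 7.5 0 95;0 0.17 8.3 0 95;0 0.17 8.8 0 95;0 0.17 8.8 0 95;0 0.17 8.8 0 95"

```text
time_s: 28.05
eef_pos: [472.7, 157.4, 21.0]
ee_rot: [0.0, 0.0, 1.0, 0.0]
force: [-0.0, 0.9, -0.0]
grip_width: 0.95
```

step_arm --plan "0 0 0.0 0 80;0 0 0.0 0 75;0 0 0.0 0 70;0 0 0.0 0 65;0 0 0.0 0 60;0 0 0.0 0 55;0 0 0 0 50;0 0 0 0 50;0 0 0 0 50" --grip_force 70

```text
time_s: 28.95
eef_pos: [472.4, 157.4, 21.1]
ee_rot: [0.0, 0.0, 1.0, -0.0]
force: [-2.6, -2.0, 9.4]
grip_width: 0.603
```

step_arm --plan "0 0 -0.3 0 50;0 0 -0.8 0 50;0 0 -1.5 0 50;0 0 -3 0 50;0 0 -5 0 50;0 0 -7 0 50;0 0 -9 0 50;0 0 -10 0 50;0 0 -10 0 50"

```text
time_s: 29.85
eef_pos: [472.8, 157.6, 121.5]
ee_rot: [0.001, 0.0, 1.0, 0.0]
force: [-0.5, 1.0, -4.4]
grip_width: 0.61
```

Run:
```python
from h import *
row((471.3,-145,119))
z=readout.sense()["eef_pos"][2]
ims=fits({"flange":(472,156,z-26,z-5,43)},('scene',))
cv2.imwrite('pics/s10.png',cv2.resize(ims[0][170:290,160:320],(798,600),interpolation=2)[...,::-1])
```

```text
tcp [472.8 157.6 121.5] F [-0.5  1.  -4.4] grip 0.61 yaw_y 89.97 tilt [-0.0023  0.0003] t 29.85
(471.3, -145, 119) ->cm [  0.13 -30.26   0.24]
scene flange 358 circ [473.1 159.8] 75.3 box [468.7 159.4] [66.5 74.2] z [103.6 109.3 114.6]
```

View pics/s10.png

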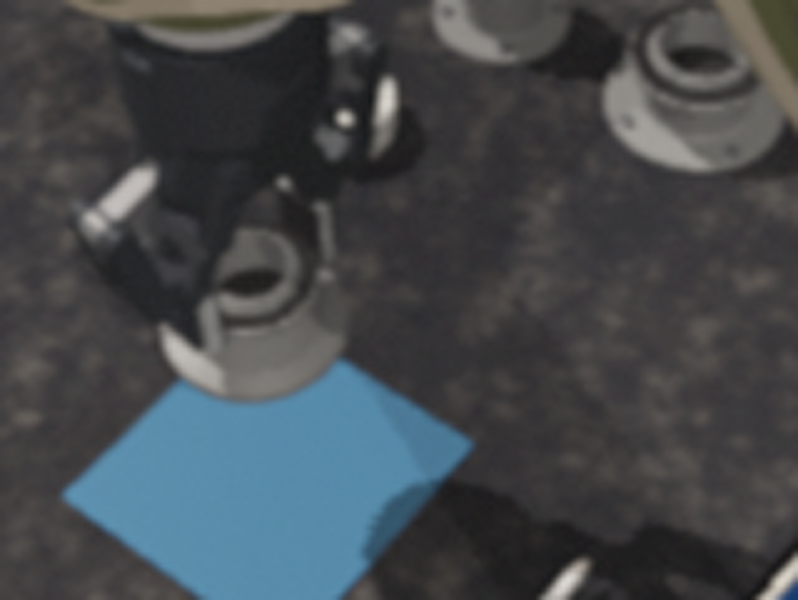

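Held upright. Moving to the 75 mm port.

step_arm --plan "0 -2 0 0 50;0 -5.5 0 0 50;0 -9.5 0 0 50;0.1 -13.5 0 0 50;0.1 -17.5 0 0 50;0.1 -21.5 0 0 50;0.13 -25 0 0 50;0.13 -28 0.5 0 50;0.13 -30 1.3 0 50;0.13 -30.26 2.2 0 50"

```text
time_s: 30.9
eef_pos: [470.3, -146.9, 97.1]
ee_rot: [-0.001, 0.002, 1.0, 0.0]
force: [-0.4, 0.2, -3.7]
grip_width: 0.607
```

step_arm --plan "0 0 0.5 0 50;0 0 0.6 0 50;0 0 0.6 0 50;0 0 0.6 0 50"

```text
time_s: 31.3
eef_pos: [471.0, -144.5, 92.7]
ee_rot: [0.0, -0.0, 1.0, -0.0]
force: [0.0, 0.1, -5.1]
grip_width: 0.604
```

Run:
```python
from h import *
row((471.3,-145,63))
z=readout.sense()["eef_pos"][2]
ims=fits({"flange":(471.3,-145,z-25,z-6,44),"port":(471,-145,34,47,44)})
```

```text
tcp [ 471.  -144.5   92.7] F [ 0.   0.1 -5.1] grip 0.604 yaw_y 90.02 tilt [-0.0004 -0.0002] t 31.3
(471.3, -145, 63) ->cm [-0.03 -0.05  2.97]
scene flange 242 circ [ 471.1 -141.1] 75.2 box [ 471.1 -139.8] [74.8 71.9] z [74.4 80.8 85.8]
scene port 242 circ [ 471.1 -143. ] 77.3 box [ 471.8 -140.9] [75.5 73.1] z [35.3 39.2 43.8]
top flange 0
top port 0
```

step_arm --plan "-0.03 -0.06 1.0 0 50;-0.03 -0.06 2.0 0 50;-0.03 -0.06 2.6 0 50;-0.03 -0.06 2.9 0 50;-0.03 -0.06 3.0 0 50;-0.03 -0.06 3.0 0 50;-0.03 -0.06 3.0 0 50"

```text
time_s: 32.1
eef_pos: [471.2, -145.8, 62.7]
ee_rot: [0.0, 0.0, 1.0, -0.0]
force: [-0.1, 0.5, -4.1]
grip_width: 0.607
```

step_arm --plan "0 0 0.1 0 50;0 0 0.2 0 50;0 0 0.26 0 50;0 0 0.32 0 50;0 0 0.32 0 50;0 0 0.32 0 50"

```text
time_s: 32.7
eef_pos: [471.1, -145.8, 59.3]
ee_rot: [0.0, 0.0, 1.0, -0.0]
force: [0.9, -1.0, -2.6]
grip_width: 0.609
```

step_arm --plan "0 0 0.04 0 50;0 0 0.06 0 50;0 0 0.08 0 50;0 0 0.08 0 50"

```text
time_s: 33.1
eef_pos: [471.4, -145.9, 59.2]
ee_rot: [0.0, 0.0, 1.0, -0.0]
force: [-2.7, 1.9, 6.4]
grip_width: 0.605
```

Seated with 6.4 N. Releasing and retreating for a final check.

step_arm --plan "0 0 0 0 65;0 0 0 0 75;0 0 0 0 90;0 0 0 0 95;0 0 0 0 95;0 0 -2 0 95;0 0 -5 0 95;0 0 -9 0 95;0 0 -12 0 95;0 0 -12 0 95"

```text
time_s: 34.1
eef_pos: [472.6, -146.5, 182.3]
ee_rot: [0.003, 0.0, 1.0, -0.002]
force: [0.7, -0.3, -0.3]
grip_width: 0.952
```

step_arm --plan "0 4 0 0 95;0 9 0 0 95;0 14 0 0 95;0 19 0 0 95;0 24 0 0 95;0 29 0 0 95;0 33 0 0 95;0 35 0 0 95;0 35 0 0 95;0 35 0 0 95"

```text
time_s: 35.1
eef_pos: [471.0, 204.0, 177.7]
ee_rot: [-0.001, 0.0, 1.0, -0.0]
force: [-1.6, 0.0, 0.0]
grip_width: 0.949
```

Run:
```python
from h import *
row()
ims=fits({"blank":(588,-271,36,56,24),"red25top":(464.5,-287,66,84,24),"red40top":(592.3,-126.4,64,84,28),"red50top":(471.3,-145.8,64,84,34),"red50fl":(471.3,-145.8,36,50,46),"tin":(599,-8,10,30,45),"clamp":(332,-145,8,25,50)})
cv2.imwrite('pics/c11.png',cv2.resize(ims[1][130:280,220:420],(798,600),interpolation=2)[...,::-1])
```

```text
tcp [471.  204.  177.7] F [-1.6  0.   0. ] grip 0.949 yaw_y 90.0 tilt [ 0.0011 -0.0005] t 35.1
scene blank 0
scene red25top 64 circ [ 461.4 -285.4] 29.3 box [ 461.6 -286.2] [27.7 27.2] z [69.3 74.7 79.7]
scene red40top 134 circ [ 592.4 -122.6] 40.9 box [ 592.6 -123.3] [39.7 39.3] z [68.1 75.2 79.5]
scene red50top 256 circ [ 472.1 -143.9] 56.1 box [ 471.8 -143.8] [53.5 53.6] z [68.  75.  80.4]
scene red50fl 243 circ [ 472.  -142.5] 77.4 box [ 472.2 -141.2] [76.3 72.1] z [37.1 45.9 49.4]
scene tin 348 circ [600.7  -5.1] 65.8 box [598.3  -3.7] [58. 60.] z [14.2 20.7 22.6]
scene clamp 248 circ [ 331.3 -143.3] 66.8 box [ 331.7 -143.1] [52.7 65.8] z [ 9.  14.1 16.9]
top blank 102 circ [ 590.4 -270.9] 32.5 box [ 590.  -270.8] [30.3 30.2] z [40.7 48.7 52. ]
top red25top 103 circ [ 465.  -287.1] 30.8 box [ 464.7 -286.6] [29.8 29.6] z [70.7 75.5 80.7]
top red40top 153 circ [ 592.8 -127.3] 41.0 box [ 592.8 -127.5] [38.7 38.3] z [70.1 75.6 80.3]
top red50top 241 circ [ 472.9 -146.7] 56.0 box [ 471.7 -146.2] [53.4 52.9] z [70.9 75.5 81.3]
top red50fl 213 circ [ 472.3 -146.7] 75.5 box [ 471.8 -146.8] [73.3 75. ] z [39.4 46.6 49.6]
top tin 376 circ [601.   -7.2] 62.4 box [600.3  -7.8] [60.5 59.4] z [16.9 20.5 23.4]
top clamp 224 circ [ 329.8 -148.5] 72.6 box [ 332.7 -147.1] [51.  68.5] z [ 9.6 14.5 18.2]
```

View pics/c11.png

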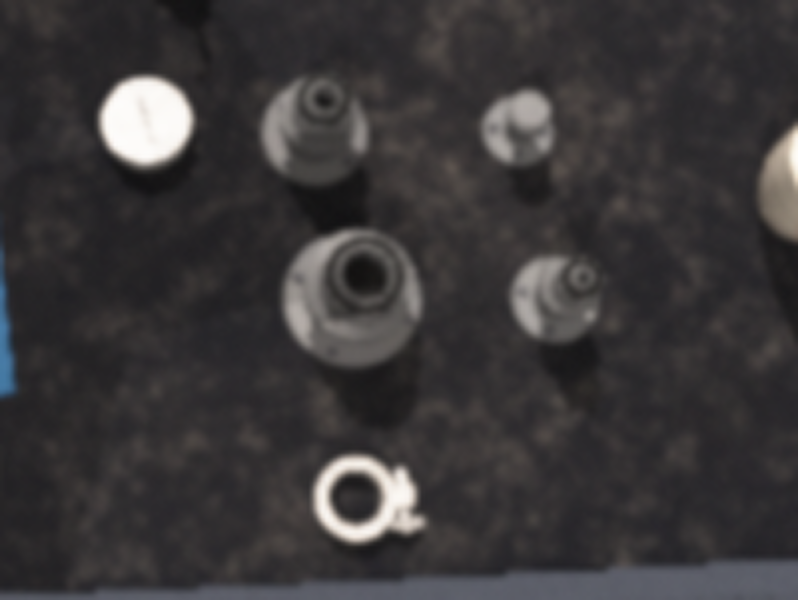

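All four pieces are seated at the right height, and the tin (147,122) and clamp (355,500) have not moved. Handing in.

```bash
python3 -c "
from h import *
print(workorder.finish_job())"
```

```text
the job is handed in; nothing more can be done
None
```

I took the stack apart from the top down and put each piece on the port of its own flange width. I handed the job in at about 35 s of the 144 s allowed. Handing in reports no verdict.

- **Seating:** each piece touched down at 5–7 N, at about the tool height worked out from its grip on the stack. It was released only after that.
- **Final check of the pieces:** the top camera's depth put the blank's top at about 50 mm and all three reducers' upper rims at about 76 mm. Those are the fully-home heights. The centres were within about 2 mm of where I had released them.
- **Tin and clamp ring:** both measured within the camera noise (about 2 mm) of where they started.
- **Where the checks fell short:** the scene and top cameras differ by 2–4 mm in y at the ports, so lateral position rests on their average and on the lips going in with little side force. The scene camera could not see the seated blank because the arm was in the way, so only the top camera confirms it. The arm also hid the first two ports while I was placing on them.

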